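# Put the stripped joint parts up for refitting in reverse order

### The arm

A 6-joint arm with a two-finger parallel gripper is mounted at the origin on the work surface. World frame = base frame: x ahead of the robot, y to its left, z up, the work surface at z = 0. Lengths are in mm, angles in rad, forces in N, time in s.
With the tool pointing down it reaches from about 350 to 875 mm from the base axis. Payload 4.2 kg.
Tool frame: the origin (TCP) lies at the very end of the fingers, on their centre line; the grasp point (between the pads) lies arm.hold_point_z behind it (arm.hold_point_z is the distance from the TCP to the grasp point, in mm); z points along the fingers, y is the direction in which the jaws open and shut (so a half turn about z gives the same grasp; the last joint's range is limited). The gripper opens to 85 mm and grips with 20 to 120 N. Pads are 22 mm wide; open, the fingers measure 114 mm over their backs; the gripper's body (76 mm by 85 mm) begins 54 mm behind the grasp point. The pads swing forward as they close: fully open they stand 13 mm farther back than shut.
Start: joints at [1.543, 0.385, 0.008, 0, -1.194, -0.259], TCP at [176.771, 599.459, 231.312] pointing down, gripper open.
Joint ranges: [-3.14, 3.14], [-1.21, 2.06], [-1.07, 1.41], [-3.16, 2.05], [-2.99, -0.16], [-3.1, 3.1]. Speed limits (rad/s): [2.79, 2.79, 3.14, 3.14, 3.14, 3.14].

### API

Orientations are given as a unit quaternion [x, y, z, w].
In Python, from bench import arm gives the robot as it stands.
- The arm moves only by the tool step_arm, never from a script. Its argument "series" is a list of rows, each a list of 6 numbers: the shift along the world's x, y, z scaled (see below), then the turn, a rotation vector about the world's x, y, z scaled (see below). A call has 1 to 12 rows; each row is the pose to reach, as a shift and turn from the pose commanded when the call began; what a row does not reach only later rows make up. The controller multiplies each number of a shift by 400 mm and each number of a turn by pi/2 rad. A row lasts 1/12 s, in which the tool goes at most 41.7 mm and 7.16 degrees, less where a joint would pass 70% of its speed; a pose out of reach is approached as far as the arm can. A call with a number of a shift or a turn outside -1 to 1 is refused whole. A call with a gripper value outside its range is refused whole. "jaw" is the opening, from -1 (shut) to 1 (fully open), set as the call begins (left out, the last holds). The fingers move at their own pace and stop on an object; the grip force is fixed at half the most. Time passes only in rows, so rows that repeat a pose let the fingers close. It gives the time, the measured TCP pose, the force and the opening at its end, in the units of the state.
- arm.read_state(): the state, without advancing time (a new reading comes with each control period).
- arm.get_image(name): name is "side" or "top" or "wrist"; returns a dict with "image" (420x560x3 uint8, red, green, blue), "camera_matrix" (3x3 intrinsics, pixels), "world_from_camera" (4x4, takes a point from camera to world coordinates). Camera axes: x right, y up, looking along -z (the intrinsics and any distortion apply to the point x, -y, -z); pixel columns grow to the right and rows downward; lengths in mm; the calibration is good to about 2 mm. A picture is of the moment at which its call begins. There is no depth.
- arm.job_done(): hands the job in, once; it reports no verdict.
The state is a dict: "clock": time; "joints": joint angles; "joint_vel": joint speeds; "joint_efforts": joint torques, N m; "position": TCP position; "ee_rot": TCP orientation; "contact_force": force on the tool from outside, world axes, zero at the start; "wrist_torque": the same for the moment, N m; "gripper_width": finger opening in mm.
Only numpy, scipy, OpenCV 4.12 (cv2) and the standard library are available. Lean on these libraries where they do the work, as an engineer would, in place of code of your own. Each camera call takes 0.05 s, during which the arm holds its last target.

### The job

The four parts of a stripped girder joint (joint pin, bronze bushing, girder clamp, rubber foot pad) stand in a row on the stripping board in the order they came off; move them into the four pockets of the refitting rack in the reverse order, so that the part farthest left in the row ends in the pocket farthest right, and so on through the row. Each part must stand upright as it stood before, flat on the floor of its own pocket. The red mallet head that stands among them does not belong to the row: leave it standing where it is.

Things in the scene. Friction and masses are not known exactly. Their poses are not given: they have to be found in the camera images.
- pin: joint pin: upright grey steel round stub, 62 mm tall, shank 36 mm across from 8 to 54 mm up, with a foot rim 42 mm across and 6 mm high at the bottom and a slightly tapered top; a small dent in its side; about 0.35 kg. Origin at the centre of its underside, z up
- bushing: bronze bushing: plain upright ring, 46 mm outside, 30 mm bore, 45 mm tall; about 0.3 kg. Origin at the centre of its underside, z up
- clamp: girder clamp: galvanised U-shaped block with a base 44 (x) x 40 (y) x 20 mm and two upright cheeks, each 36 mm (x) by 11 mm (y), rising to 50 mm, whose outer faces are 40 mm apart along y; about 0.45 kg. Origin at the centre of its underside, z up. Its yaw differs from the row by up to 0.3 rad
- foot: rubber foot pad: black, a round flange 48 mm across and 10 mm thick below, narrowing to a round stem 32 mm across from 18 to 48 mm up; about 0.12 kg. Origin at the centre of its underside, z up
- place_pin: flat dark steel plate, 64 x 64 x 4 mm, fixed on the stripping board (a brown wooden board 100 x 400 x 20 mm, long side along the plates' y) under the place where the joint pin starts; origin at the centre of its underside, its top 4 mm above; its y axis runs along the row, to the robot's left; it never moves, so it still marks that place when the part is gone
- place_bushing: flat dark steel plate, 64 x 64 x 4 mm, fixed on the stripping board (a brown wooden board 100 x 400 x 20 mm, long side along the plates' y) under the place where the bushing starts; origin at the centre of its underside, its top 4 mm above; its y axis runs along the row, to the robot's left; it never moves, so it still marks that place when the part is gone
- place_clamp: flat dark steel plate, 64 x 64 x 4 mm, fixed on the stripping board (a brown wooden board 100 x 400 x 20 mm, long side along the plates' y) under the place where the girder clamp starts; origin at the centre of its underside, its top 4 mm above; its y axis runs along the row, to the robot's left; it never moves, so it still marks that place when the part is gone
- place_foot: flat dark steel plate, 64 x 64 x 4 mm, fixed on the stripping board (a brown wooden board 100 x 400 x 20 mm, long side along the plates' y) under the place where the rubber foot pad starts; origin at the centre of its underside, its top 4 mm above; its y axis runs along the row, to the robot's left; it never moves, so it still marks that place when the part is gone
- refit_rack: refitting rack (fixed): pale wooden board 100 (x) x 330 (y) x 20 mm with four square pockets in a row along its y, centred at y = +112.5, +37.5, -37.5 and -112.5 mm. Each pocket is 66 x 66 mm inside, its floor 20 mm above the origin, with steel lips 9 mm wide that stand 6 mm above the floor. Origin at the centre of the underside; y axis to the robot's left. It lies roughly parallel to the stripping board, nearer to the robot or farther away
- mallet_head: bystander: red nylon mallet head standing on end, 44 mm across, 62 mm tall, on bare wood in one of the five places (74 mm apart) of the stripping board's row; the other four hold the parts. Origin at the centre of its underside
Not all that is in view belongs to the job. Leave any pink look-alike of the clamp alone. Of the things shaped like the foot, the rubber one is meant.

How it is judged (in metres and radians):
At the end, for the whole second after the job is handed in: Each part is at rest in its own pocket, underside within 3 mm of the pocket floor, upright within 0.08 rad, within 14 mm of the pocket centre along both rack axes; of any two parts, the one that started farther left is now farther right (x of pin in the frame of refit_rack between -0.014 and 0.014 m and z of pin in the frame of refit_rack between 0.017 and 0.023 m and angle between each of pin, bushing, clamp, foot's own z axis and vertical below 0.08 rad and linear speed of each of pin, bushing, clamp, foot below 0.02 m/s and angular speed of each of pin, bushing, clamp, foot below 0.2 rad/s and (y of pin in the frame of refit_rack between -0.1265 and -0.0985 m or y of pin in the frame of refit_rack between -0.0515 and -0.0235 m or y of pin in the frame of refit_rack between 0.0235 and 0.0515 m or y of pin in the frame of refit_rack between 0.0985 and 0.1265 m) and x of bushing in the frame of refit_rack between -0.014 and 0.014 m and z of bushing in the frame of refit_rack between 0.017 and 0.023 m and (y of bushing in the frame of refit_rack between -0.1265 and -0.0985 m or y of bushing in the frame of refit_rack between -0.0515 and -0.0235 m or y of bushing in the frame of refit_rack between 0.0235 and 0.0515 m or y of bushing in the frame of refit_rack between 0.0985 and 0.1265 m) and x of clamp in the frame of refit_rack between -0.014 and 0.014 m and z of clamp in the frame of refit_rack between 0.017 and 0.023 m and (y of clamp in the frame of refit_rack between -0.1265 and -0.0985 m or y of clamp in the frame of refit_rack between -0.0515 and -0.0235 m or y of clamp in the frame of refit_rack between 0.0235 and 0.0515 m or y of clamp in the frame of refit_rack between 0.0985 and 0.1265 m) and x of foot in the frame of refit_rack between -0.014 and 0.014 m and z of foot in the frame of refit_rack between 0.017 and 0.023 m and (y of foot in the frame of refit_rack between -0.1265 and -0.0985 m or y of foot in the frame of refit_rack between -0.0515 and -0.0235 m or y of foot in the frame of refit_rack between 0.0235 and 0.0515 m or y of foot in the frame of refit_rack between 0.0985 and 0.1265 m) and ((y of place_bushing in the frame of place_pin above 0 m and ((y of bushing in the frame of refit_rack below -0.075 m and y of pin in the frame of refit_rack above -0.075 m) or (y of bushing in the frame of refit_rack below 0 m and y of pin in the frame of refit_rack above 0 m) or (y of bushing in the frame of refit_rack below 0.075 m and y of pin in the frame of refit_rack above 0.075 m))) or (y of place_bushing in the frame of place_pin below 0 m and ((y of pin in the frame of refit_rack below -0.075 m and y of bushing in the frame of refit_rack above -0.075 m) or (y of pin in the frame of refit_rack below 0 m and y of bushing in the frame of refit_rack above 0 m) or (y of pin in the frame of refit_rack below 0.075 m and y of bushing in the frame of refit_rack above 0.075 m)))) and ((y of place_clamp in the frame of place_pin above 0 m and ((y of clamp in the frame of refit_rack below -0.075 m and y of pin in the frame of refit_rack above -0.075 m) or (y of clamp in the frame of refit_rack below 0 m and y of pin in the frame of refit_rack above 0 m) or (y of clamp in the frame of refit_rack below 0.075 m and y of pin in the frame of refit_rack above 0.075 m))) or (y of place_clamp in the frame of place_pin below 0 m and ((y of pin in the frame of refit_rack below -0.075 m and y of clamp in the frame of refit_rack above -0.075 m) or (y of pin in the frame of refit_rack below 0 m and y of clamp in the frame of refit_rack above 0 m) or (y of pin in the frame of refit_rack below 0.075 m and y of clamp in the frame of refit_rack above 0.075 m)))) and ((y of place_clamp in the frame of place_bushing above 0 m and ((y of clamp in the frame of refit_rack below -0.075 m and y of bushing in the frame of refit_rack above -0.075 m) or (y of clamp in the frame of refit_rack below 0 m and y of bushing in the frame of refit_rack above 0 m) or (y of clamp in the frame of refit_rack below 0.075 m and y of bushing in the frame of refit_rack above 0.075 m))) or (y of place_clamp in the frame of place_bushing below 0 m and ((y of bushing in the frame of refit_rack below -0.075 m and y of clamp in the frame of refit_rack above -0.075 m) or (y of bushing in the frame of refit_rack below 0 m and y of clamp in the frame of refit_rack above 0 m) or (y of bushing in the frame of refit_rack below 0.075 m and y of clamp in the frame of refit_rack above 0.075 m)))) and ((y of place_foot in the frame of place_pin above 0 m and ((y of foot in the frame of refit_rack below -0.075 m and y of pin in the frame of refit_rack above -0.075 m) or (y of foot in the frame of refit_rack below 0 m and y of pin in the frame of refit_rack above 0 m) or (y of foot in the frame of refit_rack below 0.075 m and y of pin in the frame of refit_rack above 0.075 m))) or (y of place_foot in the frame of place_pin below 0 m and ((y of pin in the frame of refit_rack below -0.075 m and y of foot in the frame of refit_rack above -0.075 m) or (y of pin in the frame of refit_rack below 0 m and y of foot in the frame of refit_rack above 0 m) or (y of pin in the frame of refit_rack below 0.075 m and y of foot in the frame of refit_rack above 0.075 m)))) and ((y of place_foot in the frame of place_bushing above 0 m and ((y of foot in the frame of refit_rack below -0.075 m and y of bushing in the frame of refit_rack above -0.075 m) or (y of foot in the frame of refit_rack below 0 m and y of bushing in the frame of refit_rack above 0 m) or (y of foot in the frame of refit_rack below 0.075 m and y of bushing in the frame of refit_rack above 0.075 m))) or (y of place_foot in the frame of place_bushing below 0 m and ((y of bushing in the frame of refit_rack below -0.075 m and y of foot in the frame of refit_rack above -0.075 m) or (y of bushing in the frame of refit_rack below 0 m and y of foot in the frame of refit_rack above 0 m) or (y of bushing in the frame of refit_rack below 0.075 m and y of foot in the frame of refit_rack above 0.075 m)))) and ((y of place_foot in the frame of place_clamp above 0 m and ((y of foot in the frame of refit_rack below -0.075 m and y of clamp in the frame of refit_rack above -0.075 m) or (y of foot in the frame of refit_rack below 0 m and y of clamp in the frame of refit_rack above 0 m) or (y of foot in the frame of refit_rack below 0.075 m and y of clamp in the frame of refit_rack above 0.075 m))) or (y of place_foot in the frame of place_clamp below 0 m and ((y of clamp in the frame of refit_rack below -0.075 m and y of foot in the frame of refit_rack above -0.075 m) or (y of clamp in the frame of refit_rack below 0 m and y of foot in the frame of refit_rack above 0 m) or (y of clamp in the frame of refit_rack below 0.075 m and y of foot in the frame of refit_rack above 0.075 m))))); the robot touches nothing.
It fails at once if the mallet head is moved by more than 15 mm or tipped (distance of mallet_head from where it was at the start of the episode above 0.015 m or angle between mallet_head's own z axis and vertical above 0.3 rad).
It also fails if it takes over 90 s, if anything falls off the work surface, if the arm or the gripper's body presses on something with over 40 N, if the wrist force passes 120 N, or if a joint passes its speed limit or range.

## Working session

There is one attempt and no reset: what is moved stays moved. The work goes in short steps, Python scripts to look and compute and a tool call to move; the robot and the scene stay as the last step left them, time stands still between calls to the robot, and variables do not carry over. Pictures are saved under pics/ and viewed, and the job is handed in when it is done.

Besides the shell and the picture viewer there is one more tool, called after "Call:" by a JSON object that holds its "op" and its "data", one argument or row to a line. step_arm: Moves the arm, as the interface text tells. Shifts and turns lie within -1 to 1; 1 stands for 400 mm of shift or pi/2 rad of turn. Its arguments: {"type":"object","properties":{"series":{"type":"array","items":{"type":"array","items":{"type":"number","minimum":-1,"maximum":1}}},"jaw":{"type":"number"}},"required":["series"]}

```bash
mkdir -p pics; ls; python3 - <<'E'
from bench import arm
import cv2
s=arm.read_state(); print(s); print(arm.hold_point_z)
for n in ["top","side"]:
    d=arm.get_image(n); cv2.imwrite(f"pics/{n}0.png",d["image"][:,:,::-1]); print(n,d["camera_matrix"],d["world_from_camera"].round(4).tolist(),[k for k in d])
E
```

```text
pics
{'clock': 0.0, 'joints': array([ 1.54257475e+00,  3.85559669e-01,  6.63532788e-03, -5.04588941e-04,
       -1.19399155e+00, -2.58612507e-01]), 'joint_vel': array([ 0.00138483, -0.00052069,  0.00021503, -0.00094328, -0.00043558,
        0.00226275]), 'joint_efforts': array([ 1.82602946e-05, -3.92288017e+01,  1.88411969e+01,  4.18646783e+00,
       -4.49734333e-03, -2.41246831e-06]), 'position': array([176.63082156, 598.91868916, 230.22258848]), 'ee_rot': array([ 9.89719501e-01, -1.43017942e-01, -1.11129916e-04,  1.07971062e-03]), 'contact_force': array([0.2617858 , 0.71739947, 0.40468822]), 'wrist_torque': array([-0.00585235, -0.0399369 ,  0.00322689]), 'gripper_width': 85.33992223382056}
18.700000000000003
top [[486.98084442   0.         276.03598969]
 [  0.         486.98084442 205.4231591 ]
 [  0.           0.           1.        ]] [[0.0087, 0.984, -0.1781, 349.5265], [-0.9997, 0.0127, 0.0217, 18.5398], [0.0237, 0.1779, 0.9838, 873.1338], [0.0, 0.0, 0.0, 1.0]] ['image', 'camera_matrix', 'world_from_camera']
side [[451.87092069   0.         282.55244266]
 [  0.         451.87092069 217.77939604]
 [  0.           0.           1.        ]] [[0.7123, 0.5448, -0.4425, 49.7911], [-0.7018, 0.5577, -0.4432, -419.9022], [0.0053, 0.6262, 0.7796, 815.11], [0.0, 0.0, 0.0, 1.0]] ['image', 'camera_matrix', 'world_from_camera']
```

View pics/top0.png

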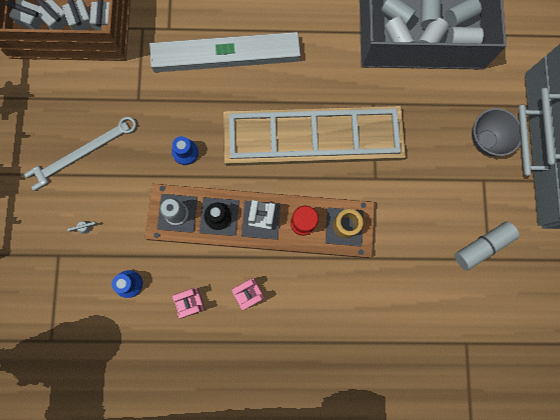

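View pics/side0.png

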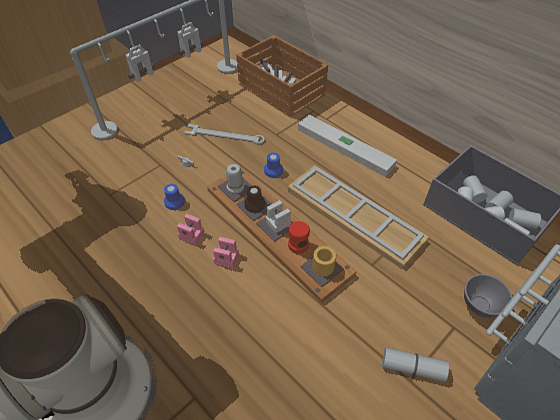

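Top view, left to right (the robot's left is at smaller columns): grey pin (172,211), black foot (217,215), clamp (263,214), red mallet (305,219), bronze bushing (349,222). The rack is at (315,135), farther from the robot. For the foot, the candidates are black (217,215), blue (184,150) and blue (127,284). The black one on the plate fits, since rubber is black. For the clamp, the candidates are galvanised (263,214) and two pink look-alikes (188,303) and (248,293). The grey one fits. I'll enlarge to confirm.

```bash
cat > h.py <<'E'
import numpy as np, cv2
from bench import arm
def ray(d,u,v):
    K=d["camera_matrix"];T=np.array(d["world_from_camera"])
    c=np.array([(u-K[0,2])/K[0,0],-(v-K[1,2])/K[1,1],-1.0])
    return T[:3,3],T[:3,:3]@c
def plane(d,u,v,z):
    o,r=ray(d,u,v); return (o+r*(z-o[2])/r[2])
def proj(d,p):
    K=d["camera_matrix"];T=np.array(d["world_from_camera"])
    c=T[:3,:3].T@(np.array(p)-T[:3,3]); return K[0,0]*c[0]/-c[2]+K[0,2], K[1,1]*c[1]/c[2]+K[1,2]
E
python3 - <<'E'
import cv2
a=cv2.imread("pics/top0.png")
c=cv2.resize(a[95:265,140:420],None,fx=2.85,fy=2.85,interpolation=cv2.INTER_CUBIC);cv2.imwrite("pics/crop0.png",c)
a=cv2.imread("pics/side0.png")
c=cv2.resize(a[145:305,200:440],None,fx=3.3,fy=3.3,interpolation=cv2.INTER_CUBIC);cv2.imwrite("pics/crop0s.png",c)
E
```

```text
(no output)
```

View pics/crop0.png

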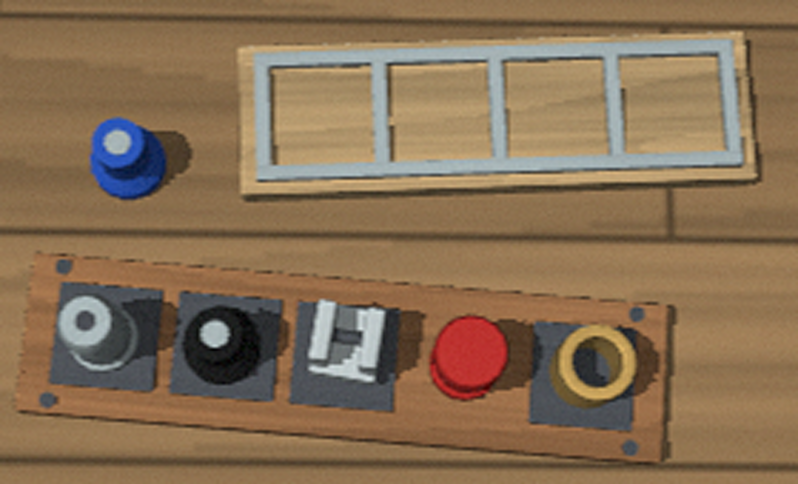

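View pics/crop0s.png

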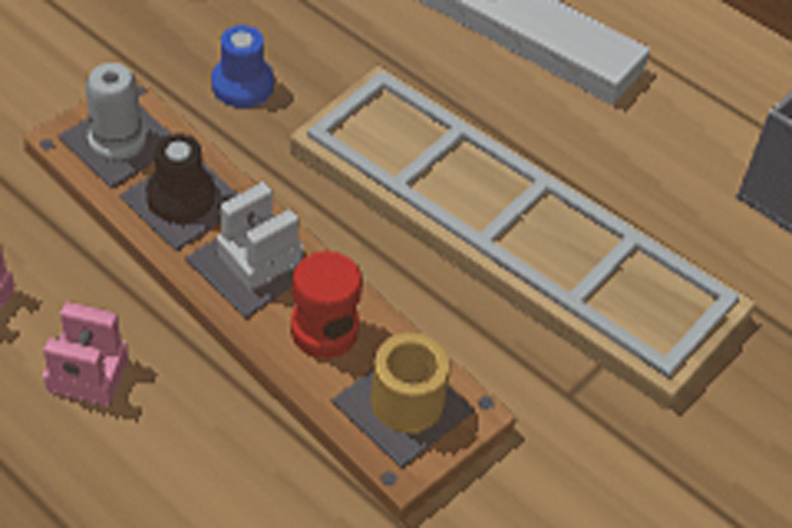

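```bash
cat > m.py <<'E'
from h import *
def cr(u,v): return u/2.85+140-.3, v/2.85+95-.3
def cs(u,v): return u/3.3+200-.35, v/3.3+145-.35
if __name__=="__main__":
    t=arm.get_image("top"); s=arm.get_image("side")
    pts={"pin":(86,(85,319),(110,76)),"foot":(72,(215,333),(178,151)),"mal":(82,(473,350),(327,278)),"bush":(69,(597,363),(411,359)),
    "r1":(26,(254,54),(382,76)),"r2":(26,(735,40),(737,298)),"r3":(26,(743,164),(671,372)),"r4":(258/258*26,(258,180),(308,134)),
    "cLt":(74,(319,301),None),"cLb":(74,(309,360),None),"cRt":(74,(374,307),(222,212)),"cRb":(74,(361,367),None),
    "board TL":(20,(36,254),None),"BL":(20,(17,410),None),"TR":(20,(673,306),None),"BR":(20,(663,460),None)}
    for k,(z,a,b) in pts.items():
        p=plane(t,*cr(*a),z); q=plane(s,*cs(*b),z) if b else None
        print(k,p.round(1),None if q is None else q.round(1))
    # plates
    hsv=cv2.cvtColor(t["image"],cv2.COLOR_RGB2HSV); lab=t["image"].astype(int)
    m=((hsv[...,0]>15)&(hsv[...,0]<30)&(hsv[...,1]>120)&(hsv[...,2]>150)).astype(np.uint8)
    for name,img in(("top",t),("side",s)):
        I=img["image"].astype(int)
        lips=((abs(I[...,0]-I[...,2])<35)&(I[...,2]>I[...,0]+5)&(I.sum(2)>360)).astype(np.uint8)
        n,l,st,_=cv2.connectedComponentsWithStats(lips)
        for i in range(1,n):
            if st[i,4]>250:
                c=cv2.findContours((l==i).astype(np.uint8),0,2)[0][0]; r=cv2.minAreaRect(c)
                print(name,st[i],np.round(r[0],1),np.round(r[1],1),round(r[2],1))
E
python3 m.py
```

```text
pin [487.8 175.2  86. ] [485.5 177.2  86. ]
foot [482.9 102.1  72. ] [480.2 102.9  72. ]
mal [473.2 -47.9  82. ] [469.1 -46.9  82. ]
bush [ 468.4 -122.    69. ] [ 468.6 -118.7   69. ]
r1 [672.1  87.5  26. ] [666.4  84.9  26. ]
r2 [ 687.2 -223.    26. ] [ 682.8 -219.2   26. ]
r3 [ 604.  -225.1   26. ] [ 603.5 -223.5   26. ]
r4 [588.7  82.9  26. ] [585.  82.  26.]
cLt [502.4  41.7  74. ] None
cLb [467.4  46.9  74. ] None
cRt [499.2   9.5  74. ] [463.6  42.1  74. ]
cRb [463.7  16.6  74. ] None
board TL [540.3 220.8  20. ] None
BL [442.2 227.1  20. ] None
TR [ 512.4 -179.1   20. ] None
BR [ 415.8 -170.2   20. ] None
top [ 46   0  30  25 273] [62.9  8.9] [35.6 14. ] 42.7
top [383   0  32  43 877] [398.5  21. ] [42. 31.] 90.0
top [419   0  29  43 707] [434.1  21.1] [26.4 42.7] 5.9
top [450   0  31  20 358] [465.8   8.1] [13.4 29.1] 63.4
top [453  27  31  16 457] [468.   34.5] [15. 30.] 90.0
top [ 150   33  150   34 3374] [224.7  49.4] [ 24.2 148.5] 85.8
top [542  86  18  78 583] [553.3 124.2] [77.1 16.9] 84.7
top [519 105  29  70 488] [531.9 138.6] [69.6 22.3] 82.9
top [ 230  109  170   49 2243] [314.1 133. ] [ 44.2 169.1] 88.3
top [  24  117  112   73 1022] [ 81.3 151.5] [ 18.6 121.8] 60.3
top [248 203  27  26 264] [261.2 214.2] [23.3 25.5] 9.0
top [486 223  33  28 483] [502.6 235.7] [17.4 29.3] 57.3
top [459 239  34  29 512] [476.3 252.5] [17.7 30.8] 57.5
side [294 168 129  90 927] [357.7 210.1] [135.3  30.2] 33.1
side [513 208  28  17 306] [526.5 216.2] [28.  11.5] 12.5
side [486 245  74  98 973] [532.2 296.4] [ 30.5 113.7] 38.7
side [525 289  35  56 592] [546.1 316.7] [11.3 60.1] 35.5
side [538 312  22  47 531] [548.5 335. ] [46. 21.] 90.0
side [384 348  32  23 336] [399.7 359.1] [31.6 16.3] 12.8
side [418 355  31  24 424] [432.1 366.7] [32.8 16.6] 13.0
```

Crops confirm it: the black rubber foot and galvanised clamp stand on plates in the row, while the blue and pink ones are decoys off the board. The order left to right is pin, foot, clamp, (mallet), bushing. So the pockets left to right get bushing, clamp, foot, pin. Next I move over the row, with the jaws turned across it.

Call:
{"op": "step_arm", "data": {
  "series": [
    [0.6,-0.8,-0.08,0,0,-0.862],
    [0.6,-0.8,-0.08,0,0,-0.862],
    [0.6,-0.8,-0.08,0,0,-0.862],
    [0.6,-0.8,-0.08,0,0,-0.862],
    [0.6,-0.8,-0.08,0,0,-0.862],
    [0.6,-0.8,-0.08,0,0,-0.862],
    [0.6,-0.8,-0.08,0,0,-0.862],
    [0.6,-0.8,-0.08,0,0,-0.862],
    [0.6,-0.8,-0.08,0,0,-0.862],
    [0.6,-0.8,-0.08,0,0,-0.862],
    [0.6,-0.8,-0.08,0,0,-0.862],
    [0.6,-0.8,-0.08,0,0,-0.862]
  ],
  "jaw": 1
}}

```text
clock: 1.2
position: [417.4, 277.9, 199.1]
ee_rot: [-0.68, 0.733, -0.0, -0.0]
contact_force: [-0.6, 0.0, 0.9]
gripper_width: 85.4
```

Call:
{"op": "step_arm", "data": {
  "series": [
    [0.178,-0.264,0,0,0,0],
    [0.178,-0.264,0,0,0,0],
    [0.178,-0.264,0,0,0,0],
    [0.178,-0.264,0,0,0,0],
    [0.178,-0.264,0,0,0,0],
    [0.178,-0.264,0,0,0,0]
  ]
}}

```text
clock: 1.7
position: [487.8, 174.3, 199.2]
ee_rot: [-0.683, 0.731, 0.0, -0.0]
contact_force: [-1.8, -0.4, -0.8]
gripper_width: 85.2
```

```bash
python3 - <<'E'
from h import *
d=arm.get_image("wrist"); cv2.imwrite("pics/w1.png",d["image"][:,:,::-1]); print(d["camera_matrix"],d["world_from_camera"].round(3).tolist(), arm.read_state()["position"])
for n,p in dict(pin=(488,174,86),foot=(483,101,72),clamp=(480,28,74)).items(): print(n,np.round(proj(d,p)))
np.save("w1T",d["world_from_camera"]);np.save("K",d["camera_matrix"])
E
```

```text
[[371.53749636   0.         279.69337008]
 [  0.         371.53749636 208.12161611]
 [  0.           0.           1.        ]] [[-0.998, -0.064, -0.02, 482.928], [0.067, -0.948, -0.312, 94.399], [0.001, -0.313, 0.95, 341.92], [0.0, 0.0, 0.0, 1.0]] [487.5274422  174.7559959  199.27056053]
pin [280. 202.]
foot [280.  96.]
clamp [277. -26.]
```

View pics/w1.png

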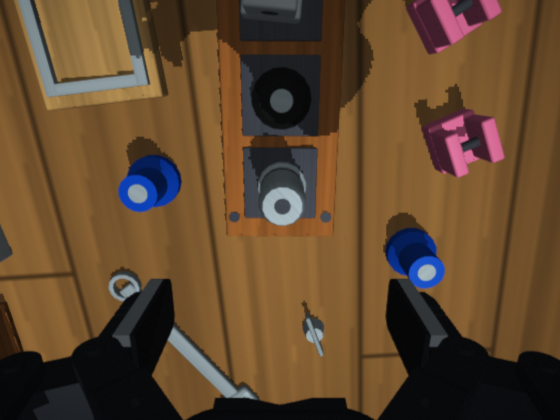

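Wrist view: pin top at (282,207), foot top at (282,100), both on their plates; the jaws straddle the row's x.

```bash
python3 - <<'E'
from h import *
d=dict(world_from_camera=np.load("w1T.npy"),camera_matrix=np.load("K.npy"))
print(plane(d,282,206.5,86),plane(d,282,100,72))
E
```

```text
[486.58121214 177.42821984  86.        ] [481.70986124 103.97988191  72.        ]
```

Call:
{"op": "step_arm", "data": {
  "series": [
    [-0.0025,0.006,0,0,0,0],
    [-0.0025,0.006,-0.1,0,0,0],
    [-0.0025,0.006,-0.2,0,0,0],
    [-0.0025,0.006,-0.3,0,0,0],
    [-0.0025,0.006,-0.38,0,0,0],
    [-0.0025,0.006,-0.4175,0,0,0],
    [-0.0025,0.006,-0.4175,0,0,0],
    [-0.0025,0.006,-0.4175,0,0,0]
  ]
}}

```text
clock: 2.42
position: [486.5, 177.4, 32.1]
ee_rot: [-0.683, 0.73, -0.0, -0.001]
contact_force: [0.9, -0.6, 1.1]
gripper_width: 85.5
```

Call:
{"op": "step_arm", "data": {
  "series": [
    [0,0,0,0,0,0],
    [0,0,0,0,0,0],
    [0,0,0,0,0,0],
    [0,0,0,0,0,0],
    [0,0,0,0,0,0],
    [0,0,0,0,0,0],
    [0,0,0,0,0,0],
    [0,0,0,0,0,0],
    [0,0,0,0,0,0]
  ],
  "jaw": -1
}}

```text
clock: 3.17
position: [487.5, 176.7, 33.7]
ee_rot: [-0.682, 0.731, -0.0, 0.001]
contact_force: [-2.2, 0.9, 5.7]
gripper_width: 34.9
```

Call:
{"op": "step_arm", "data": {
  "series": [
    [0,0,0.05,0,0,0],
    [0,0,0.13,0,0,0],
    [0,0,0.22,0,0,0],
    [0,0,0.31,0,0,0],
    [0,0,0.375,0,0,0],
    [0,0,0.375,0,0,0]
  ]
}}

```text
clock: 3.67
position: [489.8, 177.7, 188.4]
ee_rot: [-0.682, 0.731, -0.001, 0.006]
contact_force: [1.3, 0.5, -2.8]
gripper_width: 34.7
```

Call:
{"op": "step_arm", "data": {
  "series": [
    [0.04,-0.09,0,0,0,0],
    [0.08,-0.18,0,0,0,0],
    [0.12,-0.27,0,0,0,0],
    [0.16,-0.36,0,0,0,0],
    [0.2,-0.45,0,0,0,0],
    [0.24,-0.54,0,0,0,0.02],
    [0.28,-0.63,0,0,0,0.04],
    [0.31,-0.72,0,0,0,0.06],
    [0.35,-0.81,0,0,0,0.078],
    [0.3875,-0.895,0,0,0,0.078],
    [0.3875,-0.895,0,0,0,0.078],
    [0.3875,-0.895,0,0,0,0.078]
  ]
}}

```text
clock: 4.67
position: [640.8, -183.7, 179.0]
ee_rot: [0.724, -0.69, -0.002, 0.001]
contact_force: [-0.6, 1.2, -4.1]
gripper_width: 34.4
```

```bash
python3 - <<'E'
from h import *
print(arm.read_state()["position"],arm.read_state()["gripper_width"])
d=arm.get_image("wrist"); cv2.imwrite("pics/w2.png",d["image"][:,:,::-1]); np.save("w2T",d["world_from_camera"])
E
```

```text
[ 640.78449855 -183.65599461  179.0299239 ] 34.3570422646094
```

View pics/w2.png

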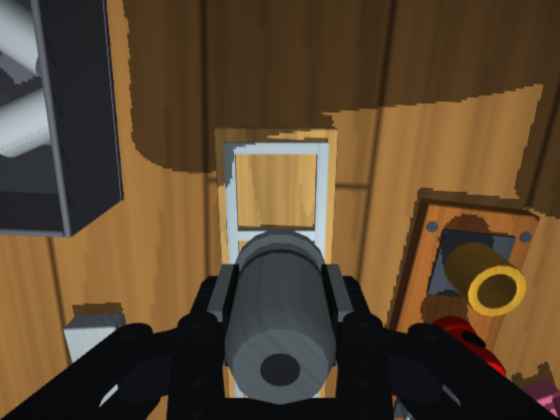

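```bash
python3 - <<'E'
from h import *
d=dict(world_from_camera=np.load("w2T.npy"),camera_matrix=np.load("K.npy"))
print(d["world_from_camera"][:3,3])
print(plane(d,224,143,26),plane(d,330,143,26), plane(d,236,155,20), plane(d,317,155,20), plane(d,278,190,20))
for y in (112.5,37.5,-37.5,-112.5): p=(637-.049*y,-69.4+.999*y,20); print(p,proj(d,p))
print(proj(d,(640.8,-183.7,170)))
E
```

```text
[ 645.9447778  -263.83857781  321.60106858]
[ 686.17748729 -218.23986176   26.        ] [ 602.31402468 -222.32754452   26.        ] [ 677.19827675 -208.03150771   20.        ] [ 611.14566516 -211.23916186   20.        ] [ 641.54476256 -180.10295566   20.        ]
(631.4875, 42.9875, 20) (np.float64(277.34168828717816), np.float64(399.02562717359984))
(635.1625, -31.937500000000007, 20) (np.float64(277.2270364774048), np.float64(337.92493726393957))
(638.8375, -106.86250000000001, 20) (np.float64(277.09627120060486), np.float64(268.2369956212764))
(642.5125, -181.78750000000002, 20) (np.float64(276.9457387633516), np.float64(188.0146616856806))
(np.float64(280.41748263932254), np.float64(270.81355868697773))
```

Call:
{"op": "step_arm", "data": {
  "series": [
    [0,0.002,-0.08,0,0,0],
    [0,0.002,-0.17,0,0,0],
    [0,0.002,-0.26,0,0,0],
    [0,0.002,-0.33,0,0,0],
    [0,0.002,-0.365,0,0,0],
    [0,0.002,-0.38,0,0,0],
    [0,0.002,-0.38,0,0,0],
    [0,0.002,-0.38,0,0,0],
    [0,0.002,-0.38,0,0,0]
  ]
}}

```text
clock: 5.47
position: [641.9, -179.9, 30.4]
ee_rot: [0.726, -0.688, 0.0, -0.0]
contact_force: [0.3, 0.5, -3.7]
gripper_width: 34.6
```

Call:
{"op": "step_arm", "data": {
  "series": [
    [0,0,-0.003,0,0,0],
    [0,0,-0.003,0,0,0],
    [0,0,-0.003,0,0,0]
  ]
}}

```text
clock: 5.72
position: [642.3, -180.5, 29.7]
ee_rot: [0.725, -0.688, 0.0, -0.0]
contact_force: [-1.0, 2.5, 0.0]
gripper_width: 34.5
```

Call:
{"op": "step_arm", "data": {
  "series": [
    [0,0,0,0,0,0],
    [0,0,0,0,0,0],
    [0,0,0,0,0,0],
    [0,0,0,0,0,0],
    [0,0,0,0,0,0],
    [0,0,0,0,0,0],
    [0,0,0,0,0,0]
  ],
  "jaw": 1
}}

```text
clock: 6.3
position: [642.0, -181.0, 29.1]
ee_rot: [0.725, -0.688, 0.0, -0.0]
contact_force: [0.2, 0.1, -0.2]
gripper_width: 85.4
```

Call:
{"op": "step_arm", "data": {
  "series": [
    [0,0,0.05,0,0,0],
    [0,0,0.14,0,0,0],
    [0,0,0.23,0,0,0],
    [0,0,0.32,0,0,0],
    [0,0,0.38,0,0,0],
    [0,0,0.38,0,0,0]
  ]
}}

```text
clock: 6.8
position: [645.4, -181.8, 188.9]
ee_rot: [0.726, -0.688, 0.006, -0.004]
contact_force: [1.3, -0.3, 1.5]
gripper_width: 85.2
```

```bash
python3 - <<'E'
from h import *
print(arm.read_state()["position"],arm.read_state()["gripper_width"])
d=arm.get_image("wrist"); cv2.imwrite("pics/w3.png",d["image"][:,:,::-1]); np.save("w3T",d["world_from_camera"])
E
```

```text
[ 645.36802422 -181.7859707   188.87191585] 85.24676575381773
```

View pics/w3.png

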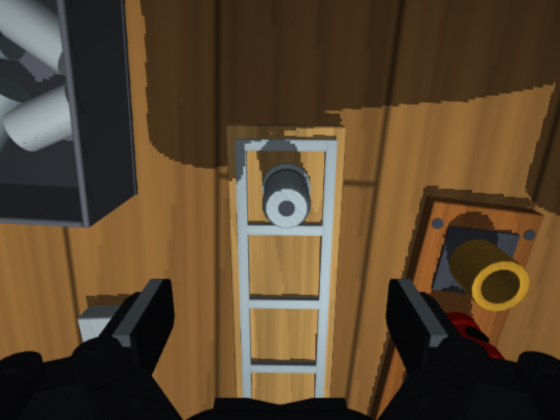

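Pin stands centred in the rightmost pocket (286,195). Next, the foot.

Call:
{"op": "step_arm", "data": {
  "series": [
    [-0.04,0.071,0,0,0,0],
    [-0.08,0.142,0,0,0,-0.02],
    [-0.12,0.213,0,0,0,-0.04],
    [-0.16,0.284,0,0,0,-0.06],
    [-0.2,0.355,0,0,0,-0.078],
    [-0.24,0.426,0,0,0,-0.078],
    [-0.28,0.497,0,0,0,-0.078],
    [-0.32,0.568,0,0,0,-0.078],
    [-0.36,0.639,0,0,0,-0.078],
    [-0.4,0.71,0,0,0,-0.078],
    [-0.4,0.71,0,0,0,-0.078],
    [-0.4,0.71,0,0,0,-0.078]
  ]
}}

```text
clock: 7.85
position: [480.7, 104.0, 180.3]
ee_rot: [-0.683, 0.73, 0.0, -0.001]
contact_force: [0.4, 0.4, 0.1]
gripper_width: 85.3
```

```bash
python3 - <<'E'
from h import *
d=dict(world_from_camera=np.load("w3T.npy"),camera_matrix=np.load("K.npy"))
print("bush",plane(d,497,287,69))
print(arm.read_state()["position"],arm.read_state()["gripper_width"])
d=arm.get_image("wrist"); cv2.imwrite("pics/w4.png",d["image"][:,:,::-1]); np.save("w4T",d["world_from_camera"])
print("foot exp",proj(d,(482,103,72)),proj(d,(480,28,74)))
E
```

```text
bush [ 471.2631318  -120.16926905   69.        ]
[480.71791299 104.04398371 180.25015809] 85.31166498274607
foot exp (np.float64(277.93523547415674), np.float64(203.43785433438129)) (np.float64(273.22484985341646), np.float64(92.65551687319211))
```

View pics/w4.png

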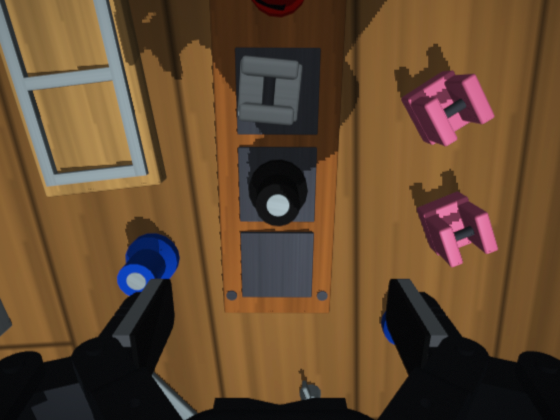

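Foot top at (278,205), as predicted, over the jaws' line. Descending to grasp.

Call:
{"op": "step_arm", "data": {
  "series": [
    [0,0,-0.06,0,0,0],
    [0,0,-0.15,0,0,0],
    [0,0,-0.24,0,0,0],
    [0,0,-0.32,0,0,0],
    [0,0,-0.36,0,0,0],
    [0,0,-0.3725,0,0,0],
    [0,0,-0.3725,0,0,0],
    [0,0,-0.3725,0,0,0]
  ]
}}

```text
clock: 8.57
position: [482.9, 102.7, 32.5]
ee_rot: [-0.682, 0.732, -0.0, 0.0]
contact_force: [0.7, 0.0, -0.3]
gripper_width: 85.3
```

Call:
{"op": "step_arm", "data": {
  "series": [
    [0,0,0,0,0,0],
    [0,0,0,0,0,0],
    [0,0,0,0,0,0],
    [0,0,0,0,0,0],
    [0,0,0,0,0,0],
    [0,0,0,0,0,0],
    [0,0,0,0,0,0],
    [0,0,0,0,0,0],
    [0,0,0,0,0,0]
  ],
  "jaw": -1
}}

```text
clock: 9.32
position: [482.5, 103.4, 36.3]
ee_rot: [-0.683, 0.731, -0.001, 0.001]
contact_force: [-9.2, -0.1, 27.6]
gripper_width: 35.2
```

```bash
python3 - <<'E'
import cv2
a=cv2.imread("pics/w4.png")
cv2.imwrite("pics/w4c.png",cv2.resize(a[40:140,210:345],None,fx=5.5,fy=5.5,interpolation=cv2.INTER_CUBIC))
E
```

```text
(no output)
```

View pics/w4c.png

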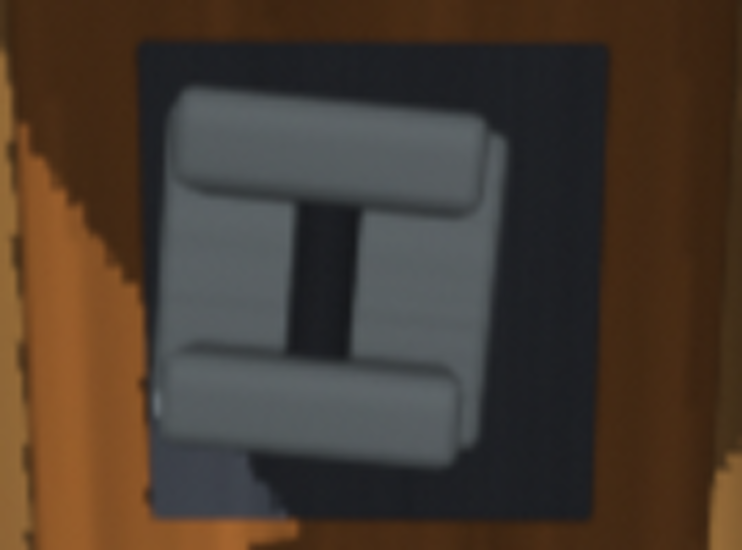

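The foot grip pressed on its cone (fz 28 N, width 35 rather than 32), so I'll reopen, rise 10 mm and grip the stem.

Call:
{"op": "step_arm", "data": {
  "series": [
    [0,0,0,0,0,0],
    [0,0,0,0,0,0],
    [0,0,0.01,0,0,0],
    [0,0,0.025,0,0,0],
    [0,0,0.025,0,0,0],
    [0,0,0.025,0,0,0]
  ],
  "jaw": 0.2
}}

```text
clock: 9.82
position: [482.2, 103.2, 42.4]
ee_rot: [-0.682, 0.731, -0.0, 0.0]
contact_force: [0.2, 0.4, 0.6]
gripper_width: 51.3
```

Call:
{"op": "step_arm", "data": {
  "series": [
    [0,0,0,0,0,0],
    [0,0,0,0,0,0],
    [0,0,0,0,0,0],
    [0,0,0,0,0,0],
    [0,0,0,0,0,0],
    [0,0,0,0,0,0],
    [0,0,0,0,0,0]
  ],
  "jaw": -1
}}

```text
clock: 10.4
position: [482.0, 103.0, 42.2]
ee_rot: [-0.682, 0.731, -0.0, -0.0]
contact_force: [-1.1, 0.4, 3.5]
gripper_width: 30.5
```

Call:
{"op": "step_arm", "data": {
  "series": [
    [0,0,0.05,0,0,0],
    [0,0,0.13,0,0,0],
    [0,0,0.22,0,0,0],
    [0,0,0.3,0,0,0],
    [0,0,0.35,0,0,0],
    [0,0,0.35,0,0,0]
  ]
}}

```text
clock: 10.9
position: [484.4, 104.2, 186.5]
ee_rot: [-0.682, 0.731, -0.001, 0.005]
contact_force: [0.6, 0.5, -1.2]
gripper_width: 30.6
```

Call:
{"op": "step_arm", "data": {
  "series": [
    [0.05,-0.065,0,0,0,0],
    [0.1,-0.13,0,0,0,0],
    [0.15,-0.2,0,0,0,0.02],
    [0.2,-0.265,0,0,0,0.04],
    [0.25,-0.33,0,0,0,0.06],
    [0.3,-0.4,0,0,0,0.078],
    [0.35,-0.465,0,0,0,0.078],
    [0.3925,-0.524,0,0,0,0.078],
    [0.3925,-0.524,0,0,0,0.078],
    [0.3925,-0.524,0,0,0,0.078],
    [0.3925,-0.524,0,0,0,0.078]
  ]
}}

```text
clock: 11.82
position: [637.9, -106.4, 179.9]
ee_rot: [0.725, -0.689, -0.002, 0.001]
contact_force: [-0.5, -0.2, -2.4]
gripper_width: 30.2
```

Call:
{"op": "step_arm", "data": {
  "series": [
    [0,0,-0.08,0,0,0],
    [0,0,-0.17,0,0,0],
    [0,0,-0.26,0,0,0],
    [0,0,-0.31,0,0,0],
    [0,0,-0.34,0,0,0],
    [0,0,-0.355,0,0,0],
    [0,0,-0.355,0,0,0],
    [0,0,-0.355,0,0,0],
    [0,0,-0.355,0,0,0]
  ]
}}

```text
clock: 12.57
position: [640.3, -106.2, 42.0]
ee_rot: [0.726, -0.688, 0.001, -0.001]
contact_force: [0.1, -0.1, -1.5]
gripper_width: 30.5
```

Call:
{"op": "step_arm", "data": {
  "series": [
    [0,0,-0.003,0,0,0],
    [0,0,-0.005,0,0,0],
    [0,0,-0.005,0,0,0],
    [0,0,-0.005,0,0,0]
  ]
}}

```text
clock: 12.9
position: [639.1, -106.6, 38.4]
ee_rot: [0.725, -0.688, 0.0, -0.0]
contact_force: [0.5, 0.2, -2.0]
gripper_width: 30.3
```

Call:
{"op": "step_arm", "data": {
  "series": [
    [0,0,-0.003,0,0,0],
    [0,0,-0.003,0,0,0],
    [0,0,-0.003,0,0,0]
  ]
}}

```text
clock: 13.15
position: [639.1, -106.6, 38.2]
ee_rot: [0.726, -0.688, 0.0, -0.0]
contact_force: [-2.3, 0.9, 5.5]
gripper_width: 30.7
```

Call:
{"op": "step_arm", "data": {
  "series": [
    [0,0,0,0,0,0],
    [0,0,0,0,0,0],
    [0,0,0,0,0,0],
    [0,0,0,0,0,0],
    [0,0,0,0,0,0],
    [0,0,0,0,0,0],
    [0,0,0,0,0,0]
  ],
  "jaw": 1
}}

```text
clock: 13.73
position: [639.0, -106.6, 36.8]
ee_rot: [0.725, -0.688, -0.0, 0.0]
contact_force: [0.7, -0.4, 0.3]
gripper_width: 85.2
```

Call:
{"op": "step_arm", "data": {
  "series": [
    [0,0,0.05,0,0,0],
    [0,0,0.14,0,0,0],
    [0,0,0.23,0,0,0],
    [0,0,0.32,0,0,0],
    [0,0,0.36,0,0,0],
    [0,0,0.36,0,0,0]
  ]
}}

```text
clock: 14.23
position: [641.8, -106.8, 187.1]
ee_rot: [0.726, -0.688, 0.004, -0.004]
contact_force: [1.0, 0.1, 0.8]
gripper_width: 85.2
```

```bash
python3 - <<'E'
from h import *
d=dict(world_from_camera=np.load("w4T.npy"),camera_matrix=np.load("K.npy"))
c=lambda u,v:plane(d,u/5.5+210-.4,v/5.5+40-.4,74)
P=[c(*p) for p in((172,88),(486,116),(480,214),(178,185),(170,345),(459,368),(452,468),(165,438))]
for p in P: print(p.round(1))
L=[P[0],P[1],P[6],P[7]]; print(np.mean(L,0)); 
for a,b in((0,1),(3,2),(4,5),(7,6)): v=P[a]-P[b]; print(np.hypot(*v[:2]),np.arctan2(v[1],v[0]))
d=arm.get_image("wrist"); cv2.imwrite("pics/w5.png",d["image"][:,:,::-1])
d=arm.get_image("top"); cv2.imwrite("pics/t5.png",cv2.resize(d["image"][80:270,140:420,::-1],None,fx=2.8,fy=2.8))
E
```

```text
[498.5   4.7  74. ]
[463.2  10.   74. ]
[464.5  20.4  74. ]
[498.8  15.1  74. ]
[501.5  32.6  74. ]
[467.8  37.4  74. ]
[469.3  48.9  74. ]
[503.1  43.1  74. ]
[483.53065904  26.67957583  74.        ]
35.65746665169004 -0.14791864417925188
34.796699213698915 -0.1555955330692136
34.02696233437261 -0.14209087436358142
34.34367898056588 -0.16755671992838037
```

View pics/w5.png

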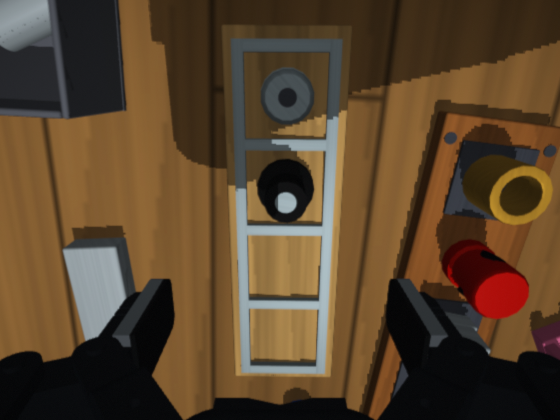

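Wrist view: foot is upright in pocket 3 (286,190), pin in pocket 4 (287,97). Clamp measured at (483.5, 26.7), yaw −0.15. I'll turn the jaws across its cheeks with a narrow opening so they stay clear of the mallet.

Call:
{"op": "step_arm", "data": {
  "series": [
    [-0.04,0.035,0,0,0,0.0793],
    [-0.08,0.07,0,0,0,0.1585],
    [-0.12,0.105,0,0,0,0.2378],
    [-0.16,0.14,0,0,0,0.317],
    [-0.2,0.17,0,0,0,0.396],
    [-0.24,0.2,0,0,0,0.475],
    [-0.28,0.24,0,0,0,0.555],
    [-0.32,0.275,0,0,0,0.634],
    [-0.36,0.31,0,0,0,0.713],
    [-0.389,0.333,0,0,0,0.792],
    [-0.389,0.333,0,0,0,0.8715],
    [-0.389,0.333,0,0,0,0.8715]
  ],
  "jaw": 0.31
}}

```text
clock: 15.33
position: [481.8, 26.9, 179.5]
ee_rot: [0.997, -0.073, -0.002, 0.001]
contact_force: [0.4, -0.5, 0.2]
gripper_width: 55.9
```

```bash
python3 - <<'E'
from h import *
s=arm.read_state();print(s["position"],s["ee_rot"],s["joints"],s["gripper_width"])
d=arm.get_image("wrist"); cv2.imwrite("pics/w6.png",d["image"][:,:,::-1]); np.save("w6T",d["world_from_camera"])
print(proj(d,(483.5,26.7,74)))
E
```

```text
[481.80731009  26.86410172 179.4869219 ] [ 9.97334294e-01 -7.29488930e-02 -1.56114778e-03  5.72717908e-04] [ 3.92976876e-01  1.92431339e-01 -4.06595698e-01 -4.58555775e-04
 -9.75073381e-01  1.03204968e+00] 55.88216324624286
(np.float64(279.71311365002356), np.float64(203.96839029290334))
```

View pics/w6.png

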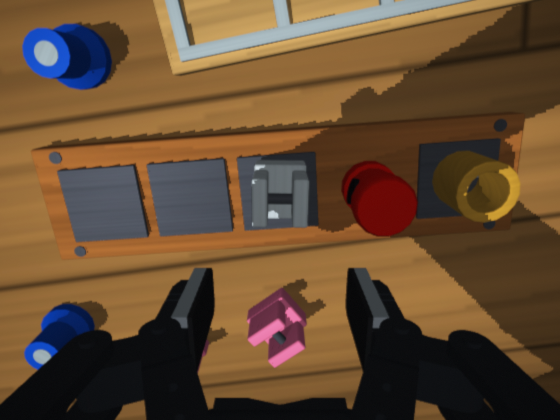

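Clamp centred between the jaws at (280,200), cheeks parallel to the pads; the mallet at (380,200) stays outside the jaw span.

Call:
{"op": "step_arm", "data": {
  "series": [
    [0,0,-0.06,0,0,0],
    [0,0,-0.15,0,0,0],
    [0,0,-0.24,0,0,0],
    [0,0,-0.3,0,0,0],
    [0,0,-0.345,0,0,0],
    [0,0,-0.37,0,0,0],
    [0,0,-0.37,0,0,0],
    [0,0,-0.37,0,0,0]
  ]
}}

```text
clock: 16.05
position: [485.1, 27.1, 34.3]
ee_rot: [0.997, -0.076, 0.001, 0.0]
contact_force: [-3.9, 3.4, 16.1]
gripper_width: 55.7
```

Call:
{"op": "step_arm", "data": {
  "series": [
    [0,0,0,0,0,0],
    [0,0,0,0,0,0],
    [0,0,0,0,0,0],
    [0,0,0,0,0,0],
    [0,0,0,0,0,0],
    [0,0,0,0,0,0],
    [0,0,0,0,0,0]
  ],
  "jaw": -1
}}

```text
clock: 16.63
position: [486.7, 27.2, 35.7]
ee_rot: [0.997, -0.075, 0.003, -0.0]
contact_force: [-3.2, 2.4, 21.5]
gripper_width: 39.6
```

Unexpected 16–21 N upward force before closing; the width of 39.6 is right. Looking before lifting.

```bash
python3 - <<'E'
from h import *
d=arm.get_image("wrist"); cv2.imwrite("pics/w7.png",d["image"][:,:,::-1])
d=arm.get_image("side"); cv2.imwrite("pics/s7.png",cv2.resize(d["image"][130:320,180:440,::-1],None,fx=3,fy=3,interpolation=cv2.INTER_CUBIC))
print(arm.read_state()["contact_force"],arm.read_state()["wrist_torque"])
E
```

```text
[-3.63543912  2.07085559 22.1831936 ] [-0.25593994  0.85283228 -0.02061149]
```

View pics/w7.png

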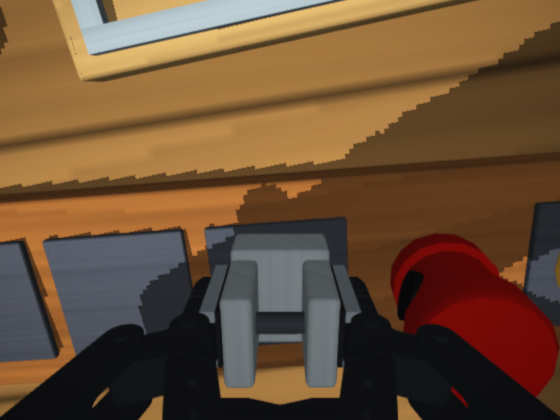

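View pics/s7.png

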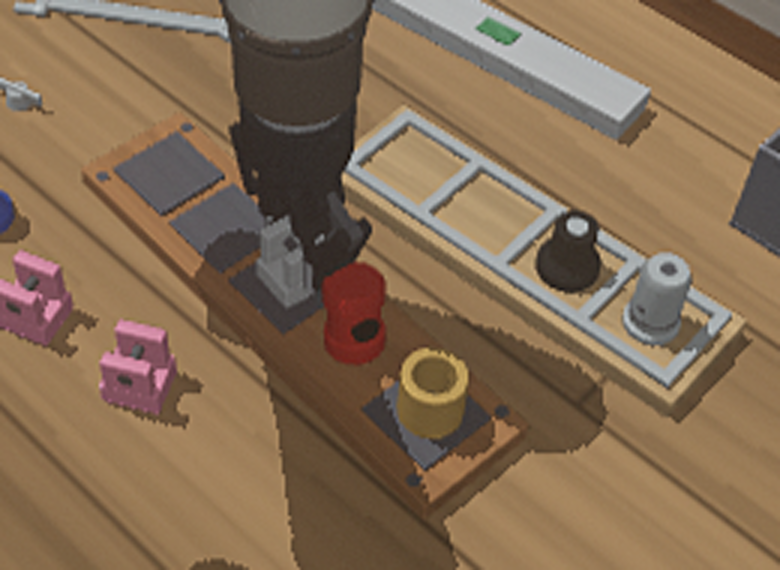

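The right knuckle sits on the mallet's top edge; the mallet is still upright. Lifting straight up will free it, and the clamp is held square.

Call:
{"op": "step_arm", "data": {
  "series": [
    [0,0,0.02,0,0,0],
    [0,0,0.06,0,0,0],
    [0,0,0.13,0,0,0],
    [0,0,0.22,0,0,0],
    [0,0,0.31,0,0,0],
    [0,0,0.37,0,0,0],
    [0,0,0.37,0,0,0],
    [0,0,0.37,0,0,0]
  ]
}}

```text
clock: 17.4
position: [482.6, 26.5, 179.9]
ee_rot: [0.997, -0.076, -0.001, -0.0]
contact_force: [-0.3, 0.1, -7.0]
gripper_width: 39.3
```

```bash
python3 - <<'E'
from h import *
d=arm.get_image("wrist"); cv2.imwrite("pics/w8.png",d["image"][:,:,::-1])
d=arm.get_image("side"); cv2.imwrite("pics/s8.png",cv2.resize(d["image"][130:320,180:440,::-1],None,fx=3,fy=3,interpolation=cv2.INTER_CUBIC))
print(arm.read_state()["contact_force"],arm.read_state()["gripper_width"])
E
```

```text
[-0.15999948 -1.0077793  -5.46747781] 39.28730620236368
```

View pics/w8.png

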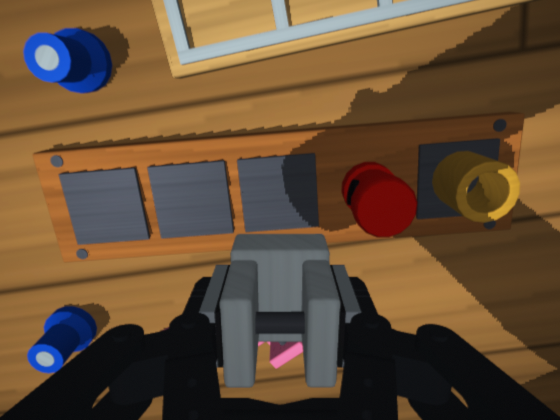

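View pics/s8.png

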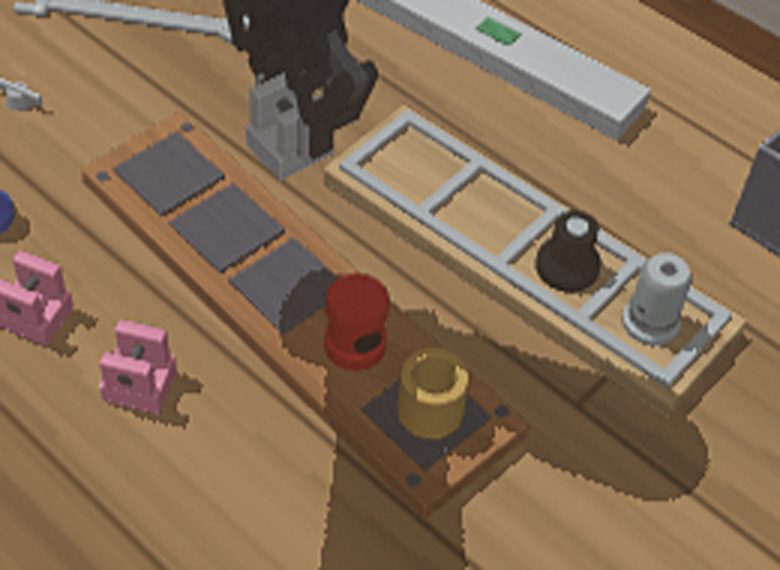

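Clamp lifted, mallet unmoved (same pixels, (380,200) before and after). I'll turn the jaws to rack x for placing, so they stay clear of neighbours.

Call:
{"op": "step_arm", "data": {
  "series": [
    [0.035,-0.014,0,0,0,-0.0793],
    [0.07,-0.028,0,0,0,-0.1585],
    [0.105,-0.042,0,0,0,-0.2378],
    [0.14,-0.056,0,0,0,-0.317],
    [0.175,-0.07,0,0,0,-0.396],
    [0.21,-0.084,0,0,0,-0.475],
    [0.245,-0.098,0,0,0,-0.555],
    [0.28,-0.112,0,0,0,-0.634],
    [0.315,-0.126,0,0,0,-0.713],
    [0.35,-0.135,0,0,0,-0.792],
    [0.3795,-0.1455,0,0,0,-0.8715],
    [0.3795,-0.1455,0,0,0,-0.8715]
  ]
}}

```text
clock: 18.5
position: [635.6, -32.4, 176.2]
ee_rot: [0.724, -0.69, -0.002, 0.002]
contact_force: [-0.0, -1.2, -6.6]
gripper_width: 39.2
```

Call:
{"op": "step_arm", "data": {
  "series": [
    [0,0,-0.06,0,0,0],
    [0,0,-0.15,0,0,0],
    [0,0,-0.24,0,0,0],
    [0,0,-0.3,0,0,0],
    [0,0,-0.34,0,0,0],
    [0,0,-0.3625,0,0,0],
    [0,0,-0.3625,0,0,0],
    [0,0,-0.3625,0,0,0]
  ]
}}

```text
clock: 19.17
position: [634.3, -31.5, 34.5]
ee_rot: [0.726, -0.688, -0.001, 0.001]
contact_force: [-0.3, -0.5, -5.0]
gripper_width: 39.1
```

```bash
python3 - <<'E'
from h import *
d=arm.get_image("side"); cv2.imwrite("pics/s9.png",cv2.resize(d["image"][110:300,250:450,::-1],None,fx=3,fy=3,interpolation=cv2.INTER_CUBIC))
d=arm.get_image("top"); cv2.imwrite("pics/t9.png",cv2.resize(d["image"][95:265,140:420,::-1],None,fx=2.85,fy=2.85,interpolation=cv2.INTER_CUBIC))
s=arm.read_state();print(s["contact_force"],s["position"])
E
```

```text
[ 0.1907641  -0.40698746 -5.71221541] [635.03845384 -31.47530287  35.48090883]
```

View pics/s9.png

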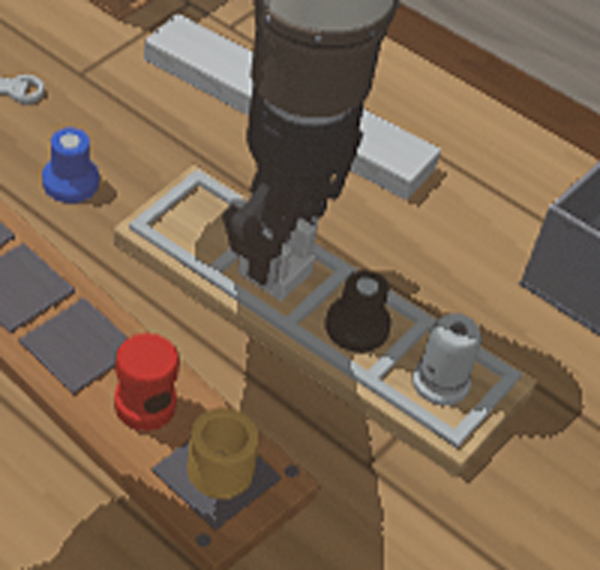

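Clamp hangs within the second pocket at (280,270). Lowering until contact.

Call:
{"op": "step_arm", "data": {
  "series": [
    [0,0,-0.003,0,0,0],
    [0,0,-0.006,0,0,0],
    [0,0,-0.006,0,0,0],
    [0,0,-0.006,0,0,0]
  ]
}}

```text
clock: 19.6
position: [635.1, -31.6, 33.5]
ee_rot: [0.725, -0.688, -0.0, 0.0]
contact_force: [0.2, -0.3, -5.2]
gripper_width: 39.3
```

Call:
{"op": "step_arm", "data": {
  "series": [
    [0,0,-0.003,0,0,0],
    [0,0,-0.004,0,0,0],
    [0,0,-0.004,0,0,0],
    [0,0,-0.004,0,0,0]
  ]
}}

```text
clock: 19.93
position: [635.2, -31.5, 31.9]
ee_rot: [0.725, -0.688, 0.0, -0.0]
contact_force: [-0.3, 0.6, -4.6]
gripper_width: 39.6
```

Call:
{"op": "step_arm", "data": {
  "series": [
    [0,0,-0.003,0,0,0],
    [0,0,-0.003,0,0,0],
    [0,0,-0.003,0,0,0]
  ]
}}

```text
clock: 20.18
position: [635.2, -31.5, 31.8]
ee_rot: [0.726, -0.688, 0.0, -0.0]
contact_force: [-3.6, 0.3, 3.7]
gripper_width: 39.4
```

Call:
{"op": "step_arm", "data": {
  "series": [
    [0,0,0,0,0,0],
    [0,0,0,0,0,0],
    [0,0,0,0,0,0],
    [0,0,0,0,0,0],
    [0,0,0,0,0,0],
    [0,0,0,0,0,0],
    [0,0,0,0,0,0]
  ],
  "jaw": 1
}}

```text
clock: 20.77
position: [635.3, -31.6, 30.7]
ee_rot: [0.725, -0.688, 0.0, -0.0]
contact_force: [0.7, 1.2, 1.0]
gripper_width: 85.3
```

Call:
{"op": "step_arm", "data": {
  "series": [
    [0,0,0.05,0,0,0],
    [0,0,0.14,0,0,0],
    [0,0,0.23,0,0,0],
    [0,0,0.32,0,0,0],
    [0,0,0.375,0,0,0],
    [0,0,0.375,0,0,0],
    [0,0,0.375,0,0,0]
  ]
}}

```text
clock: 21.35
position: [635.8, -31.4, 182.6]
ee_rot: [0.725, -0.688, 0.001, -0.002]
contact_force: [-0.1, -0.0, -0.0]
gripper_width: 85.2
```

```bash
python3 - <<'E'
from h import *
d=arm.get_image("wrist"); cv2.imwrite("pics/w10.png",d["image"][:,:,::-1]);np.save("w10T",d["world_from_camera"])
s=arm.read_state();print(s["contact_force"],s["position"])
E
```

```text
[ 0.3114027  -0.40134655 -0.45208127] [634.82262397 -31.41161323 180.71417502]
```

View pics/w10.png

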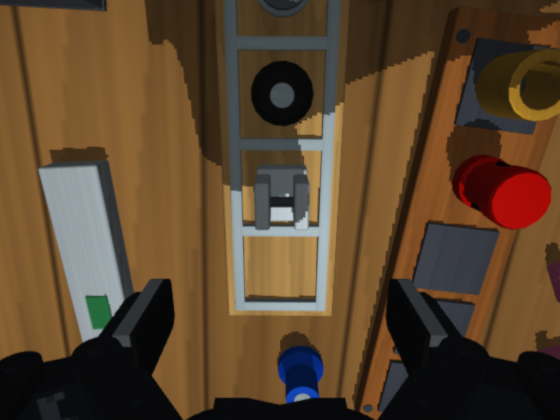

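Clamp stands in pocket 2 (283,200). Now the bushing.

Call:
{"op": "step_arm", "data": {
  "series": [
    [-0.06,-0.033,0,0,0,-0.02],
    [-0.12,-0.066,0,0,0,-0.04],
    [-0.18,-0.099,0,0,0,-0.06],
    [-0.24,-0.13,0,0,0,-0.078],
    [-0.3,-0.165,0,0,0,-0.078],
    [-0.36,-0.2,0,0,0,-0.078],
    [-0.414,-0.224,0,0,0,-0.078],
    [-0.414,-0.224,0,0,0,-0.078],
    [-0.414,-0.224,0,0,0,-0.078],
    [-0.414,-0.224,0,0,0,-0.078]
  ]
}}

```text
clock: 22.23
position: [469.6, -121.1, 180.0]
ee_rot: [-0.682, 0.731, 0.0, -0.001]
contact_force: [-0.2, 0.3, -0.2]
gripper_width: 85.3
```

```bash
python3 - <<'E'
from h import *
d=dict(world_from_camera=np.load("w10T.npy"),camera_matrix=np.load("K.npy"))
print("clamp exp",proj(d,(635.2,-31.9,70)),[proj(d,(635.2,-31.9+a,70)) for a in(18,-18)])
d=arm.get_image("wrist"); cv2.imwrite("pics/w11.png",d["image"][:,:,::-1]);np.save("w11T",d["world_from_camera"])
s=arm.read_state();print(s["contact_force"],s["position"]); print(proj(d,(469.5,-121,69)))
I=d["image"]; h=cv2.cvtColor(I,cv2.COLOR_RGB2HSV)
m=cv2.inRange(h,(18,120,110),(32,255,255)); n,l,st,c=cv2.connectedComponentsWithStats(m)
for i in range(1,n):
    if st[i,4]>150: print(st[i],c[i])
E
```

```text
clamp exp (np.float64(281.70991913275634), np.float64(201.99112946565523)) [(np.float64(280.3474483957137), np.float64(225.34052285086608)), (np.float64(283.1311121535904), np.float64(177.6353807383119))]
[ 0.49243806 -0.08108674  0.43866527] [ 470.00183811 -120.94075137  180.04413718]
(np.float64(280.09054673927375), np.float64(203.60575400915477))
[   0   55  158  224 3099] [103.2642788  136.24491772]
[  29   85   76   88 1991] [ 76.12556504 137.35007534]
[  6  93  17  18 197] [ 13.51269036 102.02538071]
[ 266  174   47   60 1100] [291.86818182 202.61363636]
[  72  180   55   74 1067] [106.99156514 220.43955014]
[ 37 187  18  30 328] [ 46.31402439 199.22865854]
[118 263  21  32 331] [129.29003021 277.04229607]
[166 332  21  66 518] [175.78378378 367.88416988]
```

View pics/w11.png

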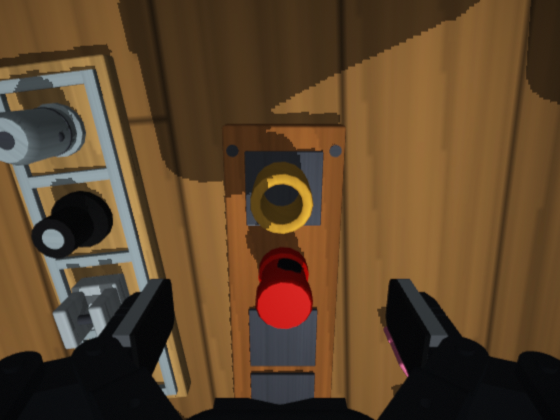

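Call:
{"op": "step_arm", "data": {
  "series": [
    [0,0,-0.06,0,0,0],
    [0,0,-0.15,0,0,0],
    [0,0,-0.24,0,0,0],
    [0,0,-0.3,0,0,0],
    [0,0,-0.34,0,0,0],
    [0,0,-0.367,0,0,0],
    [0,0,-0.367,0,0,0],
    [0,0,-0.367,0,0,0]
  ]
}}

```text
clock: 22.95
position: [470.0, -120.8, 33.1]
ee_rot: [-0.682, 0.731, 0.001, -0.001]
contact_force: [1.2, 0.2, -0.5]
gripper_width: 85.0
```

Call:
{"op": "step_arm", "data": {
  "series": [
    [0,0,0,0,0,0],
    [0,0,0,0,0,0],
    [0,0,0,0,0,0],
    [0,0,0,0,0,0],
    [0,0,0,0,0,0],
    [0,0,0,0,0,0],
    [0,0,0,0,0,0],
    [0,0,0,0,0,0]
  ],
  "jaw": -1
}}

```text
clock: 23.62
position: [469.8, -121.1, 35.1]
ee_rot: [-0.682, 0.731, -0.0, 0.0]
contact_force: [-1.2, 1.1, 5.5]
gripper_width: 44.5
```

Call:
{"op": "step_arm", "data": {
  "series": [
    [0,0,0.03,0,0,0],
    [0,0,0.1,0,0,0],
    [0,0,0.19,0,0,0],
    [0,0,0.28,0,0,0],
    [0,0,0.37,0,0,0],
    [0,0,0.37,0,0,0],
    [0,0,0.37,0,0,0]
  ]
}}

```text
clock: 24.2
position: [470.2, -120.9, 183.8]
ee_rot: [-0.682, 0.732, -0.001, 0.002]
contact_force: [-0.5, -0.6, -4.2]
gripper_width: 44.9
```

Call:
{"op": "step_arm", "data": {
  "series": [
    [0.05,0.05,0,0,0,0],
    [0.1,0.1,0,0,0,0],
    [0.16,0.16,0,0,0,0.02],
    [0.22,0.22,0,0,0,0.04],
    [0.28,0.28,0,0,0,0.06],
    [0.34,0.34,0,0,0,0.078],
    [0.405,0.41,0,0,0,0.078],
    [0.405,0.41,0,0,0,0.078],
    [0.405,0.41,0,0,0,0.078],
    [0.405,0.41,0,0,0,0.078]
  ]
}}

```text
clock: 25.03
position: [629.8, 42.7, 178.9]
ee_rot: [0.725, -0.688, -0.002, 0.002]
contact_force: [-0.8, -0.5, -3.3]
gripper_width: 44.5
```

Call:
{"op": "step_arm", "data": {
  "series": [
    [0,0,-0.06,0,0,0],
    [0,0,-0.15,0,0,0],
    [0,0,-0.24,0,0,0],
    [0,0,-0.3,0,0,0],
    [0,0,-0.34,0,0,0],
    [0,0,-0.365,0,0,0],
    [0,0,-0.372,0,0,0],
    [0,0,-0.372,0,0,0],
    [0,0,-0.372,0,0,0]
  ]
}}

```text
clock: 25.78
position: [632.2, 42.7, 34.3]
ee_rot: [0.725, -0.688, 0.001, -0.001]
contact_force: [0.2, 0.0, -3.3]
gripper_width: 44.3
```

Call:
{"op": "step_arm", "data": {
  "series": [
    [0,0,-0.003,0,0,0],
    [0,0,-0.005,0,0,0],
    [0,0,-0.005,0,0,0],
    [0,0,-0.005,0,0,0]
  ]
}}

```text
clock: 26.12
position: [631.8, 43.0, 31.6]
ee_rot: [0.725, -0.688, 0.0, -0.0]
contact_force: [-0.2, 0.7, -3.8]
gripper_width: 44.7
```

Call:
{"op": "step_arm", "data": {
  "series": [
    [0,0,-0.003,0,0,0],
    [0,0,-0.003,0,0,0],
    [0,0,-0.003,0,0,0]
  ]
}}

```text
clock: 26.37
position: [631.9, 43.0, 31.2]
ee_rot: [0.726, -0.688, 0.0, -0.0]
contact_force: [-3.1, 0.6, 5.0]
gripper_width: 45.2
```

Contact. Release, lift and check.

Call:
{"op": "step_arm", "data": {
  "series": [
    [0,0,0,0,0,0],
    [0,0,0,0,0,0],
    [0,0,0,0,0,0],
    [0,0,0,0,0,0],
    [0,0,0,0,0,0],
    [0,0,0,0,0,0],
    [0,0,0,0,0,0]
  ],
  "jaw": 1
}}

```text
clock: 26.95
position: [631.6, 42.8, 29.8]
ee_rot: [0.725, -0.688, -0.0, 0.0]
contact_force: [0.3, -0.2, -0.3]
gripper_width: 85.1
```

Call:
{"op": "step_arm", "data": {
  "series": [
    [0,0,0.05,0,0,0],
    [0,0,0.14,0,0,0],
    [0,0,0.23,0,0,0],
    [0,0,0.32,0,0,0],
    [0,0,0.4,0,0,0],
    [0,0.1,0.45,0,0,0],
    [0,0.2,0.45,0,0,0],
    [0,0.3,0.45,0,0,0],
    [0,0.4,0.45,0,0,0],
    [-0.1,0.5,0.45,0,0,0],
    [-0.2,0.6,0.45,0,0,0],
    [-0.2,0.6,0.45,0,0,0]
  ]
}}

```text
clock: 27.95
position: [549.5, 285.0, 209.3]
ee_rot: [0.726, -0.688, -0.0, 0.0]
contact_force: [0.1, 0.0, -0.5]
gripper_width: 85.8
```

Call:
{"op": "step_arm", "data": {
  "series": [
    [0,0,0,0,0,0],
    [0,0,0,0,0,0]
  ]
}}

```text
clock: 28.12
position: [550.5, 284.2, 210.2]
ee_rot: [0.727, -0.687, 0.0, -0.0]
contact_force: [-0.5, -0.2, 0.0]
gripper_width: 85.1
```

```bash
python3 - <<'E'
from h import *
d=arm.get_image("side"); cv2.imwrite("pics/s12.png",cv2.resize(d["image"][145:305,200:440,::-1],None,fx=3.3,fy=3.3,interpolation=cv2.INTER_CUBIC))
d=arm.get_image("top"); cv2.imwrite("pics/t12.png",cv2.resize(d["image"][95:265,140:420,::-1],None,fx=2.85,fy=2.85,interpolation=cv2.INTER_CUBIC))
s=arm.read_state();print(s["contact_force"],s["position"],s["gripper_width"])
E
```

```text
[ 0.1045403  -0.4884976   0.47853321] [551.81520208 282.65868055 210.00479437] 85.12085781043419
```

View pics/s12.png

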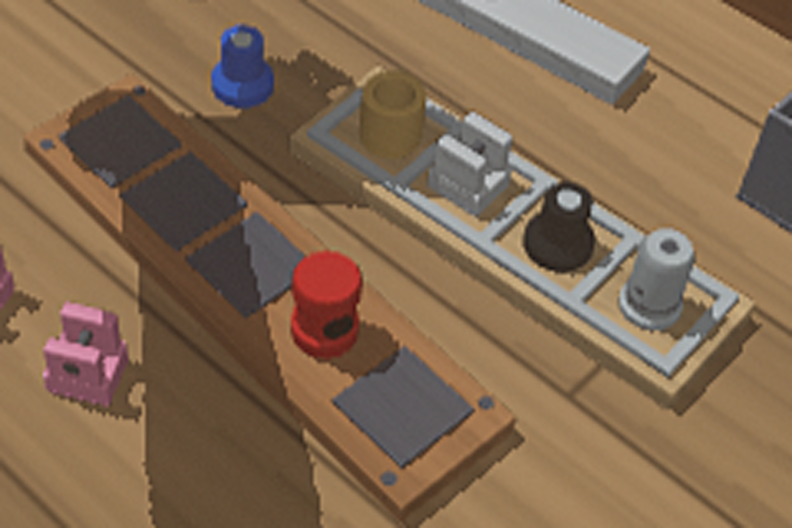

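View pics/t12.png

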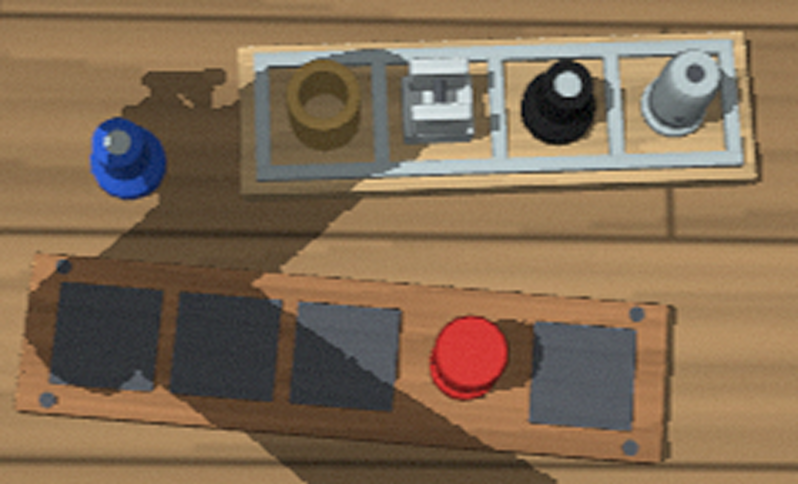

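Both views show bushing, clamp, foot, pin upright in pockets left to right, and the red mallet standing as before. One last numeric check.

```bash
python3 - <<'E'
from h import *
from m import cr,cs
t=arm.get_image("top"); s=arm.get_image("side")
R=np.array([[.9988,.049],[-.049,.9988]])
for k,z,a,b,c in(("bush",65,(323,98),(391,97),t),("clamp",70,(440,95),(474,142),t),("foot",68,(567,85),(569,200),t),("pin",82,(695,72),(669,246),t)):
    print(k,*[(R@(plane(d,*q,z)[:2]-[637,-69.4])).round(1) for d,q in((t,cr(*a)),(s,cs(*b)))])
a=cv2.imread("pics/top0.png").astype(int); b=t["image"][:,:,::-1].astype(int)
for im in(a,b):
    m=(im[...,2]>120)&(im[...,1]<70)&(im[...,0]<70); y,x=np.nonzero(m); print("mallet",x.mean(),y.mean(),m.sum())
E
```

```text
bush [ -1.7 111.4] [ -6.3 111.3]
clamp [-3.8 40.4] [-4.6 40. ]
foot [  0.8 -37.6] [ -1.4 -36.8]
pin [   1.6 -112.9] [  -1.  -110.6]
mallet 303.75357142857143 219.25714285714287 560
mallet 303.71084337349396 219.45438898450948 581
```

All well within 14 mm; the mallet has not moved. Handing in.

```bash
python3 -c "
from bench import arm
print(arm.job_done())"
```

```text
the job is handed in; nothing more can be done
None
```

All four parts are in the refitting rack in reverse order. From the robot's left, the pockets hold bushing, clamp, foot, pin. I handed the job in at about 28 s on the robot's clock; it reports no verdict.

**Last checks:**
- **Positions:** the top and side cameras put every part within about 6 mm of its pocket centre. The widest reading was the bushing, 6.3 mm off in rack x by the side view but only 1.7 mm by the top view.
- **Standing:** both views show all four parts upright on the pocket floors, and the gripper was open and clear of everything. I judged upright by eye rather than measuring it.
- **Mallet head:** it shifted by less than a pixel between the first and last top views.

**What went wrong on the way:**
- **Foot:** the first grip pressed on its cone with 28 N. I reopened, rose 10 mm and gripped the stem instead.
- **Clamp:** on the way down to it the tool met an upward force of 16 N, rising to 22 N as it gripped. From the pictures, a finger knuckle seems to have rested on the mallet's top edge. Lifting straight up freed it.

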